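# Find the empty well by its rocking flap and push the flap open

## Task

Two of the three wells in the white block store are filled with a metal block right up under the flap; the third is empty and its flap rocks when you press its ribbed far half. Press the flaps with the fingertips to find the one that rocks, then push that flap fully open, so that it stands nearly upright against its stop and stays so, ready for loading. Nothing needs to be grasped; do not lift or knock away the film roll, dropper bottle or marker.

Things in the scene. Friction and masses are not known exactly. Their poses are not given: they have to be found in the camera images.
- block_store: Heavy white box fixed to the worktop, 140 (its x, depth) x 274 (its y, width) x 90 mm high; three identical wells in a row in its flat top, each closed by an identical grey flap. Origin: centre of its underside, on the worktop. Its x points to its far side, away from the robot (turned by up to 0.7 rad), y to the left, z up. The wells are 84 mm apart.
- well_1 (a point): Centre of the closed left flap's top, 87.5 mm above the worktop, 2.5 mm below the rim; fixed to the box, axes as the box. Opening 108 (x) x 70 mm (y); empty depth about 70 mm. A flap over a filled well lies 1 mm above the block and gives at most about 0.04 rad; the loose one needs under 1 N at its far edge, is balanced and stays where it is left.
- flap_1 (a joint): Angle (rad) of the left flap, a plate 104 (box x) x 66 (box y) x 5 mm, three low ribs on its far half. Pivots like a swing lid on a line along the box's y through its middle, 2.5 mm below the well point. 0 = closed, level, as at the start; positive = far half down in the well, near half up; 1.4 = fully open, nearly upright (stop). Pressed on the near half: -0.08 at most.
- well_2 (a point): Centre of the closed middle flap's top, 87.5 mm above the worktop, 2.5 mm below the rim; fixed to the box, axes as the box. Opening 108 (x) x 70 mm (y); empty depth about 70 mm. A flap over a filled well lies 1 mm above the block and gives at most about 0.04 rad; the loose one needs under 1 N at its far edge, is balanced and stays where it is left.
- flap_2 (a joint): Angle (rad) of the middle flap, a plate 104 (box x) x 66 (box y) x 5 mm, three low ribs on its far half. Pivots like a swing lid on a line along the box's y through its middle, 2.5 mm below the well point. 0 = closed, level, as at the start; positive = far half down in the well, near half up; 1.4 = fully open, nearly upright (stop). Pressed on the near half: -0.08 at most.
- well_3 (a point): Centre of the closed right flap's top, 87.5 mm above the worktop, 2.5 mm below the rim; fixed to the box, axes as the box. Opening 108 (x) x 70 mm (y); empty depth about 70 mm. A flap over a filled well lies 1 mm above the block and gives at most about 0.04 rad; the loose one needs under 1 N at its far edge, is balanced and stays where it is left.
- flap_3 (a joint): Angle (rad) of the right flap, a plate 104 (box x) x 66 (box y) x 5 mm, three low ribs on its far half. Pivots like a swing lid on a line along the box's y through its middle, 2.5 mm below the well point. 0 = closed, level, as at the start; positive = far half down in the well, near half up; 1.4 = fully open, nearly upright (stop). Pressed on the near half: -0.08 at most.
- parafilm_roll: Bystander: cream roll of sealing film standing on end to the right of the box, 52 mm across, 50 mm high; origin at the centre of its underside.
- dropper: Bystander: small white dropper bottle standing behind the box, 25 mm across, 67 mm high; origin at the centre of its underside.
- marker: Bystander: marker lying behind the box, 132 mm long, 13 mm high; origin at the centre of its underside, its length along its y.

How it is judged:
On the way:
1. the flap of the empty well has been rocked, far half down, by more than 0.12 rad (value of joint any of flap_1, flap_2, flap_3 above 0.12 rad), for 0.05 s.
At the end, for the whole second after the job is handed in: The flap of the empty well stands open by more than 1.2 rad (its stop is at 1.4) and at rest; the other two are closed (below 0.1 rad) (((value of joint flap_1 above 1.2 rad and value of joint each of flap_2, flap_3 below 0.1 rad and velocity of joint flap_1 between -0.05 and 0.05 rad/s) or (value of joint flap_2 above 1.2 rad and value of joint each of flap_1, flap_3 below 0.1 rad and velocity of joint flap_2 between -0.05 and 0.05 rad/s) or (value of joint flap_3 above 1.2 rad and value of joint each of flap_1, flap_2 below 0.1 rad and velocity of joint flap_3 between -0.05 and 0.05 rad/s))); the robot touches nothing.
It fails at once if the roll of sealing film is knocked away or lifted (moved more than 20 mm) (distance of parafilm_roll from where it was at the start of the episode above 0.02 m).
It fails at once if the dropper bottle is knocked away or lifted (moved more than 20 mm) (distance of dropper from where it was at the start of the episode above 0.02 m).
It fails at once if the marker is knocked away or lifted (moved more than 20 mm) (distance of marker from where it was at the start of the episode above 0.02 m).
It also fails if it takes over 48 s, if anything falls off the work surface, if the arm or the gripper's body presses on something with over 40 N, if the wrist force passes 120 N, or if a joint passes its speed limit or range.

## Robot

A 6-joint arm with a two-finger parallel gripper is mounted at the origin on a cart in front of the work surface, level with it; the furniture and walls round the work are solid. World frame = base frame: x ahead of the robot, y to its left, z up, the work surface at z = 0. Lengths are in m, angles in rad, forces in N, time in s.
With the tool pointing down it reaches from about 0.425 to 0.95 m from the base axis. Payload 3.5 kg.
Tool frame: the origin (TCP) lies on the mounting face of the last link; the fingertips stand 173 mm ahead of it and the grasp point (between the pads) lies 155 mm ahead of it; z points along the fingers, x is the direction in which the jaws open and shut, and the axes are right-handed (so a half turn about z gives the same grasp; the last joint's range is limited). The gripper opens to 85 mm and grips with 20 to 120 N. Pads are 22 mm wide; open, the fingers measure 114 mm over their backs; the gripper's body (76 mm by 85 mm) begins 54 mm behind the grasp point. The pads swing forward as they close: fully open they stand 13 mm farther back than shut.
Start: joints at [-1.482, 0.286, 1.577, -0, 1.279, -0.15], TCP at [0.16, -0.656, 0.405] pointing down, gripper open.
Joint ranges: [-2.77, 2.77], [-0.9, 2.22], [0.21, 2.48], [-1.53, 4.67], [0.24, 2.81], [-2.84, 2.84]. Speed limits (rad/s): [2.79, 2.79, 3.14, 3.14, 3.14, 3.14].

## Interface

Orientations are given as a unit quaternion [x, y, z, w].
In Python, from plant import get_state, read_camera, sign_off gives the robot as it stands.
- The arm moves only by the shell command python3 -m jog 'ROWS' [FORCE]. ROWS is JSON, a list of rows, each an object of numbers: "grip": the closure, from 0 (fully open) to 1 (shut); "x", "y", "z": the shift along the tool's x, y, z in mm; "rx", "ry", "rz": the turn, a rotation vector about the tool's x, y, z in degrees. A call has 1 to 8 rows; each row shifts and turns the commanded pose from where the row before left it, along the tool's axes as they then stand; what a row does not reach is not made up. A row lasts 1/12 s, in which the tool goes at most 41.7 mm and 7.16 degrees, less where a joint would pass 70% of its speed; a pose out of reach is approached as far as the arm can. A call with a gripper value outside its range is refused whole. The fingers move at their own pace and stop on an object; FORCE is the grip in N (left out, the last holds). Time passes only in rows, so rows that do not move let the fingers close. It gives the time, the measured TCP pose, the force and the opening at its end, in the units of the state.
- get_state(): the state, without advancing time (a new reading comes with each control period).
- read_camera(name): name is "scene" or "side" or "wrist"; returns a dict with "frame" (420x560x3 uint8, red, green, blue), "intrinsics" (3x3 intrinsics, pixels), "R" (3x3) and "t" (3): a world point X has camera coordinates R X + t. Camera axes: x right, y down, z forward; pixel columns grow to the right and rows downward; lengths in m; the calibration is good to about 2 mm. The wrist camera is an equidistant fisheye: a pixel r from the principal point sees the ray r / f radians off the axis. A picture is of the moment at which its call begins. There is no depth.
- sign_off(): hands the job in, once; it reports no verdict.
The state is a dict: "time": time; "qpos": joint angles; "dq": joint speeds; "joint_efforts": joint torques, N m; "eef_pos": TCP position; "tcp_rot": TCP orientation; "contact_force": force on the tool from outside, world axes, zero at the start; "wrist_torque": the same for the moment, N m; "opening": opening from 0.0 (shut) to 1.0 (fully open).
Only numpy, scipy, OpenCV 4.12 (cv2) and the standard library are available. Lean on these libraries where they do the work, as an engineer would, in place of code of your own. Each camera call takes 0.05 s, during which the arm holds its last target.

## Working session

There is one attempt and no reset: what is moved stays moved. The work goes in short steps, Python scripts to look and compute and a shell command to move; the robot and the scene stay as the last step left them, time stands still between calls to the robot, and variables do not carry over. Pictures are saved under pics/ and viewed, and the job is handed in when it is done.

```bash
mkdir -p pics; ls; python3 - <<'E'
from plant import *
import cv2
print(get_state())
for n in ["scene","side","wrist"]:
    c=read_camera(n); cv2.imwrite(f"pics/{n}0.png",c["frame"][:,:,::-1]); print(n,c["intrinsics"],c["R"],c["t"])
E
```

```text
pics
{'time': 0.0, 'qpos': array([-1.48205676e+00,  2.87203770e-01,  1.57819119e+00,  4.73912451e-05,
        1.27863097e+00, -1.50016202e-01]), 'dq': array([-3.68730480e-05,  5.09273069e-04,  1.14389893e-03, -7.88859100e-04,
       -2.42453202e-03, -5.44791275e-04]), 'joint_efforts': array([ 2.09950235e-04, -4.05977511e+01, -2.92627501e+01, -1.19745664e-04,
        5.79454936e-03, -7.16196553e-06]), 'eef_pos': array([ 0.15963217, -0.65559181,  0.4033136 ]), 'tcp_rot': array([ 0.78628199, -0.61786661, -0.00081701, -0.00090178]), 'contact_force': array([0.99626897, 0.17993384, 0.61926666]), 'wrist_torque': array([ 0.04895278, -0.05521255, -0.04689939]), 'opening': 1.0016011417765915}
scene [[422.62013537   0.         282.26896029]
 [  0.         422.62013537 201.55869592]
 [  0.           0.           1.        ]] [[ 0.85573966 -0.5173315   0.00881776]
 [-0.22583396 -0.38878609 -0.89322136]
 [ 0.46551977  0.7623736  -0.44953069]] [-0.62706047  0.12526739  0.77426741]
side [[389.09097351   0.         287.03497457]
 [  0.         389.09097351 212.98866207]
 [  0.           0.           1.        ]] [[-0.99890303  0.04472503  0.01387087]
 [ 0.01886913  0.65555475 -0.75491186]
 [-0.04285657 -0.75382202 -0.65567955]] [0.58939986 0.21470422 0.73269361]
wrist [[325.1922621    0.         277.72881882]
 [  0.         325.1922621  210.88234161]
 [  0.           0.           1.        ]] [[ 0.23808246 -0.97124433 -0.00108929]
 [-0.93168334 -0.22870136  0.28224429]
 [-0.27437729 -0.06618254 -0.95934195]] [-0.67511412 -0.03795502  0.37809983]
```

View pics/scene0.png

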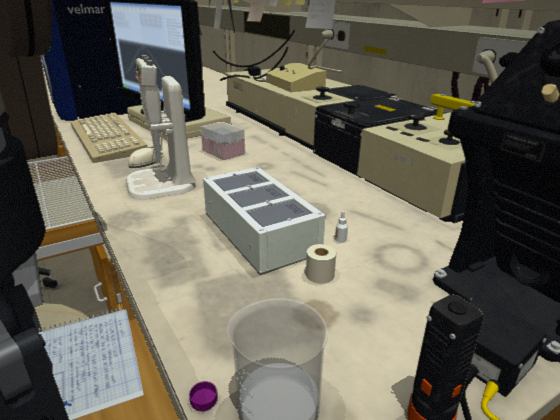

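View pics/side0.png

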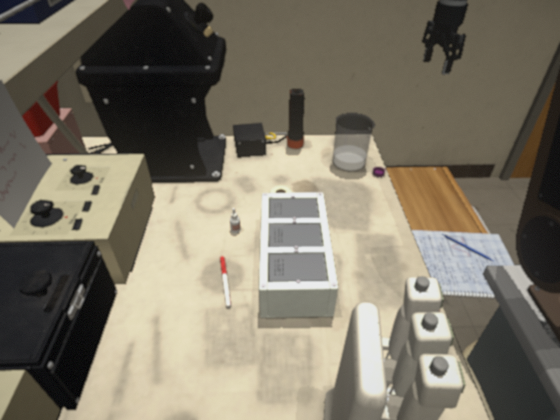

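View pics/wrist0.png

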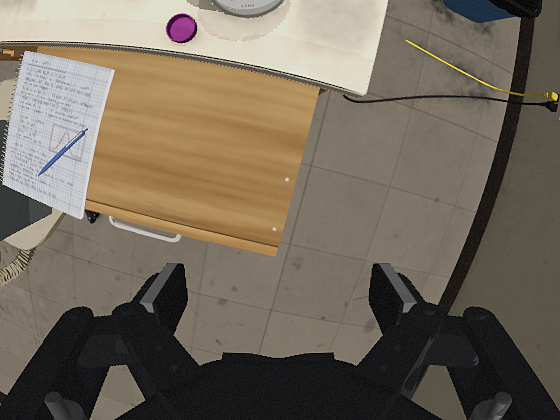

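The box shows in scene (~205-325, 170-270) and in side (~260-335, 190-315). Next I'll mask the grey flaps and cast rays to their top plane.

```bash
cat > h.py <<'E'
import numpy as np, cv2
from plant import *
def cast(c,u,v,z):
    K,R,t=c["intrinsics"],c["R"],c["t"]
    d=R.T@np.linalg.inv(K)@np.array([u,v,1.]); o=-R.T@t
    return o+d*(z-o[2])/d[2]
def proj(c,X):
    p=c["R"]@np.asarray(X,float)+c["t"]; p=c["intrinsics"]@p; return p[:2]/p[2]
E
python3 - <<'E'
from h import *
for n,(x0,y0,x1,y1) in {"scene":(195,160,335,275),"side":(250,182,345,322)}.items():
    c=read_camera(n); f=c["frame"][:,:,::-1]
    print(n,"cam",-c["R"].T@c["t"])
    s=4 if n=="side" else 5
    cr=cv2.resize(f[y0:y1,x0:x1],None,fx=s,fy=s,interpolation=cv2.INTER_CUBIC); cv2.imwrite(f"pics/{n}c.png",cr)
    hsv=cv2.cvtColor(f.copy(),cv2.COLOR_BGR2HSV); m=((hsv[...,2]<150)&(hsv[...,2]>50)&(hsv[...,1]<70)).astype(np.uint8)
    mm=np.zeros_like(m); mm[y0:y1,x0:x1]=m[y0:y1,x0:x1]
    k,l,st,ce=cv2.connectedComponentsWithStats(mm,connectivity=4)
    for i in range(1,k):
        if st[i,4]>150:
            cn=cv2.findContours((l==i).astype(np.uint8),0,2)[0][0]
            q=cv2.minAreaRect(cn)
            print(st[i],ce[i],cast(c,*ce[i],.0875).round(4))
E
```

```text
scene cam [ 0.20445336 -0.86597695  0.46547774]
[214 171  55  20 575] [239.93217391 180.48869565] [ 0.5686 -0.0897  0.0875]
[ 203  180  132   95 4889] [267.95111475 239.22029045] [ 0.5017 -0.3339  0.0875]
[228 184  61  23 749] [257.25367156 194.87716956] [ 0.5673 -0.1731  0.0875]
[247 199  65  28 982] [277.85539715 212.0885947 ] [ 0.5657 -0.2587  0.0875]
side cam [0.61610276 0.38520927 0.6343195 ]
[269 197  50  20 878] [292.77904328 207.47266515] [ 0.567  -0.2614  0.0875]
[ 269  222   54   24 1146] [294.89703316 234.19197208] [ 0.5674 -0.1778  0.0875]
[ 268  252   60   29 1587] [296.46754883 266.46187776] [ 0.5697 -0.0921  0.0875]
[ 258  290   79   32 2407] [296.7299543  305.48691317] [ 0.5747 -0.0058  0.0875]
```

View pics/scenec.png

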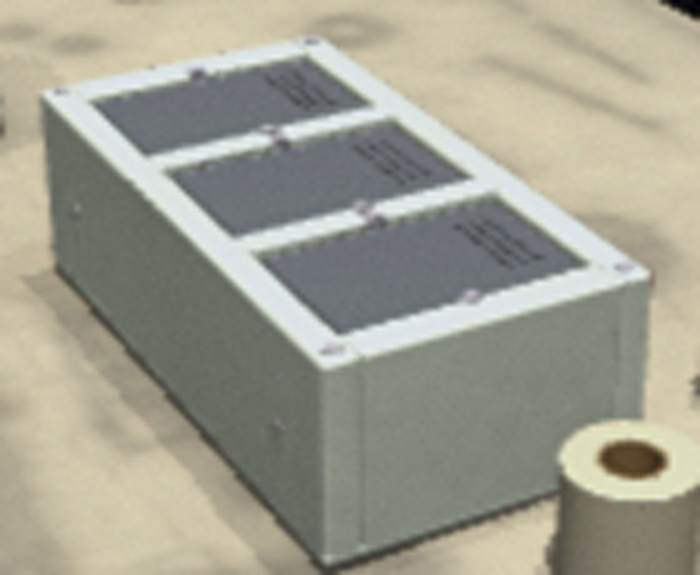

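View pics/sidec.png

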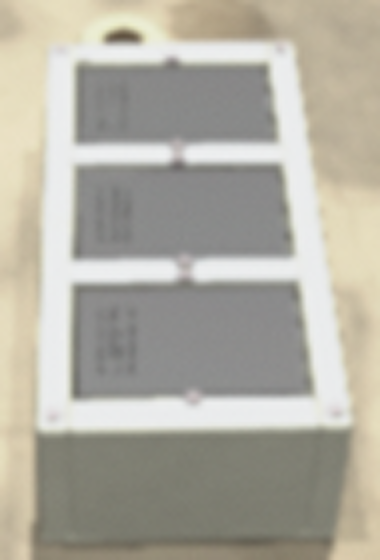

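Both views agree within about 4 mm: wells 1/2/3 at roughly (0.569,-0.091), (0.567,-0.175) and (0.566,-0.260), 84 mm apart, yaw about -0.02. The ribs are on the +x side. Next I'll locate the obstacles before moving.

```bash
python3 - <<'E'
from h import *
s=read_camera("scene"); d=read_camera("side")
print("beaker base scene",cast(s,280,405,0),"side",cast(d,348,167,0))
for z in(.1,.15,.2): print(z,cast(s,278,325,z),cast(d,354,122,z))
print("roll top",cast(s,321,251,.05),"dropper",cast(s,341,240,0),cast(d,235,231,0),"marker",cast(d,225,282,.006))
# box corners scene top z=.09, from crop/5+offset
for u,v in [(320/5+195,370/5+160),(650/5+195,270/5+160),(313/5+195,38/5+160),(40/5+195,92/5+160)]: print(cast(s,u,v,.09).round(4))
c=np.array([.567,-.1755]);y=-.02;X=np.array([np.cos(y),np.sin(y)]);Y=np.array([-X[1],X[0]])
for i,k in enumerate((84,0,-84)): print("well",i+1,c+Y*k/1e3,"press",c+Y*k/1e3+X*.038)
print(get_state()["time"])
E
```

```text
beaker base scene [ 0.39085094 -0.56009069  0.        ] side [ 0.38947869 -0.54140292  0.        ]
0.1 [ 0.40553226 -0.52954978  0.1       ] [ 0.37045186 -0.62281153  0.1       ]
0.15 [ 0.37802321 -0.57557545  0.15      ] [ 0.39343913 -0.528484    0.15      ]
0.2 [ 0.35051416 -0.62160113  0.2       ] [ 0.4164264  -0.43415647  0.2       ]
roll top [ 0.59312414 -0.36318479  0.05      ] dropper [ 0.70012216 -0.2901276   0.        ] [ 0.7000139  -0.28298165  0.        ] marker [ 0.71113071 -0.12637436  0.006     ]
[ 0.4948 -0.315   0.09  ]
[ 0.6356 -0.3137  0.09  ]
[ 0.635  -0.0483  0.09  ]
[ 0.5007 -0.0439  0.09  ]
well 1 [ 0.56867989 -0.0915168 ] press [ 0.60667229 -0.09227675]
well 2 [ 0.567  -0.1755] press [ 0.6049924  -0.17625995]
well 3 [ 0.56532011 -0.2594832 ] press [ 0.60331251 -0.26024315]
0.35
```

```bash
python3 -m jog '[{"grip":1,"rz":4.9,"z":-10},{"grip":1,"rz":4.9,"z":-10},{"grip":1,"rz":4.9},{"grip":1,"x":-25,"y":-27},{"grip":1,"x":-25,"y":-27},{"grip":1,"x":-25,"y":-27},{"grip":1,"x":-25,"y":-27},{"grip":1,"x":-25,"y":-27}]' 20
python3 -m jog '[{"grip":1,"x":-25,"y":-27},{"grip":1,"x":-25,"y":-27},{"grip":1,"x":-25,"y":-27},{"grip":1,"x":-25,"y":-27},{"grip":1,"x":-25,"y":-27},{"grip":1,"x":-25,"y":-27},{"grip":1,"x":-25,"y":-27},{"grip":1,"x":-25,"y":-27}]'
python3 -m jog '[{"grip":1,"x":-25,"y":-27},{"grip":1,"x":-25,"y":-27},{"grip":1},{"grip":1}]'
```

```text
$[0]: bad value
$[0]: bad value
$[0]: bad value
```

```bash
python3 -m jog '[{"grip":1,"x":0,"y":0,"z":-10,"rx":0,"ry":0,"rz":4.9},{"grip":1,"x":0,"y":0,"z":-10,"rx":0,"ry":0,"rz":4.9},{"grip":1,"x":0,"y":0,"z":0,"rx":0,"ry":0,"rz":4.9},{"grip":1,"x":-25,"y":-27,"z":0,"rx":0,"ry":0,"rz":0},{"grip":1,"x":-25,"y":-27,"z":0,"rx":0,"ry":0,"rz":0},{"grip":1,"x":-25,"y":-27,"z":0,"rx":0,"ry":0,"rz":0},{"grip":1,"x":-25,"y":-27,"z":0,"rx":0,"ry":0,"rz":0},{"grip":1,"x":-25,"y":-27,"z":0,"rx":0,"ry":0,"rz":0}]' 20
```

```text
time: 1.02
eef_pos: [0.2978, -0.532, 0.4248]
tcp_rot: [-0.701, 0.714, -0.0, -0.0]
contact_force: [0.3, -1.1, -0.4]
opening: -0.001
```

```bash
python3 -m jog '[{"grip":1,"x":-25,"y":-27,"z":0,"rx":0,"ry":0,"rz":0},{"grip":1,"x":-25,"y":-27,"z":0,"rx":0,"ry":0,"rz":0},{"grip":1,"x":-25,"y":-27,"z":0,"rx":0,"ry":0,"rz":0},{"grip":1,"x":-25,"y":-27,"z":0,"rx":0,"ry":0,"rz":0},{"grip":1,"x":-25,"y":-27,"z":0,"rx":0,"ry":0,"rz":0},{"grip":1,"x":-25,"y":-27,"z":0,"rx":0,"ry":0,"rz":0},{"grip":1,"x":-25,"y":-27,"z":0,"rx":0,"ry":0,"rz":0},{"grip":1,"x":0,"y":0,"z":0,"rx":0,"ry":0,"rz":0}]'
```

```text
time: 1.68
eef_pos: [0.4924, -0.3575, 0.4249]
tcp_rot: [-0.703, 0.711, -0.0, 0.001]
contact_force: [-1.2, -0.6, -0.7]
opening: 0.0
```

```bash
python3 -m jog '[{"grip":1,"x":-25,"y":-27,"z":0,"rx":0,"ry":0,"rz":0},{"grip":1,"x":-25,"y":-27,"z":0,"rx":0,"ry":0,"rz":0},{"grip":1,"x":-25,"y":-28,"z":0,"rx":0,"ry":0,"rz":0.5},{"grip":1,"x":-24,"y":-28,"z":20,"rx":0,"ry":0,"rz":0},{"grip":1,"x":0,"y":0,"z":40,"rx":0,"ry":0,"rz":0},{"grip":1,"x":0,"y":0,"z":40,"rx":0,"ry":0,"rz":0},{"grip":1,"x":0,"y":0,"z":30,"rx":0,"ry":0,"rz":0},{"grip":1,"x":0,"y":0,"z":0,"rx":0,"ry":0,"rz":0}]'
python3 - <<'E'
from h import *
print(get_state()["eef_pos"])
for n in ["scene","side","wrist"]:
    c=read_camera(n); cv2.imwrite(f"pics/{n}1.png",c["frame"][:,:,::-1])
E
```

```text
time: 2.35
eef_pos: [0.5983, -0.2635, 0.2858]
tcp_rot: [-0.698, 0.716, 0.008, -0.002]
contact_force: [-1.9, 1.0, -1.1]
opening: 0.0
[ 0.59831012 -0.26350103  0.28582819]
```

View pics/scene1.png

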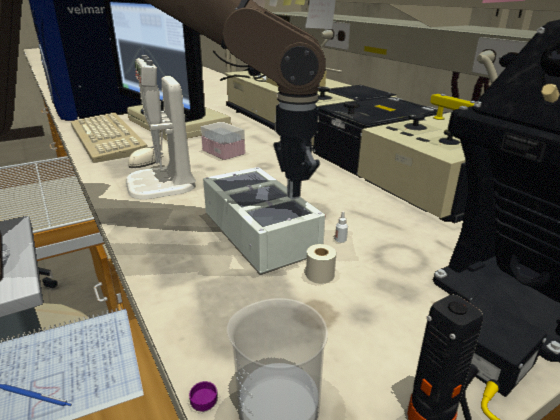

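View pics/wrist1.png

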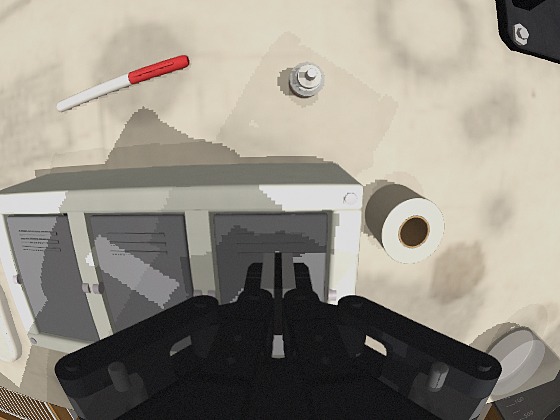

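The wrist view shows the shut fingertips (~278,255) centred over the right flap's ribbed half, clear of the roll (~405,230) and the dropper (~307,78). I'll approach slowly from here.

```bash
python3 -m jog '[{"grip":1,"x":0,"y":0,"z":10,"rx":0,"ry":0,"rz":0},{"grip":1,"x":0,"y":0,"z":8,"rx":0,"ry":0,"rz":0},{"grip":1,"x":0,"y":0,"z":0,"rx":0,"ry":0,"rz":0},{"grip":1,"x":0,"y":0,"z":0,"rx":0,"ry":0,"rz":0}]'
python3 -m jog '[{"grip":1,"x":0,"y":0,"z":2,"rx":0,"ry":0,"rz":0},{"grip":1,"x":0,"y":0,"z":2,"rx":0,"ry":0,"rz":0},{"grip":1,"x":0,"y":0,"z":0,"rx":0,"ry":0,"rz":0},{"grip":1,"x":0,"y":0,"z":0,"rx":0,"ry":0,"rz":0}]'
```

```text
time: 2.83
eef_pos: [0.6006, -0.2651, 0.277]
tcp_rot: [-0.698, 0.716, 0.0, -0.0]
contact_force: [-0.9, -0.3, -0.1]
opening: 0.001
time: 3.17
eef_pos: [0.6007, -0.265, 0.2728]
tcp_rot: [-0.698, 0.716, 0.0, -0.0]
contact_force: [0.4, 0.6, 0.0]
opening: 0.001
```

```bash
python3 -m jog '[{"grip":1,"x":0,"y":0,"z":4,"rx":0,"ry":0,"rz":0},{"grip":1,"x":0,"y":0,"z":4,"rx":0,"ry":0,"rz":0},{"grip":1,"x":0,"y":0,"z":0,"rx":0,"ry":0,"rz":0},{"grip":1,"x":0,"y":0,"z":0,"rx":0,"ry":0,"rz":0}]'
python3 -m jog '[{"grip":1,"x":0,"y":0,"z":2,"rx":0,"ry":0,"rz":0},{"grip":1,"x":0,"y":0,"z":2,"rx":0,"ry":0,"rz":0},{"grip":1,"x":0,"y":0,"z":0,"rx":0,"ry":0,"rz":0},{"grip":1,"x":0,"y":0,"z":0,"rx":0,"ry":0,"rz":0}]'
python3 -m jog '[{"grip":1,"x":0,"y":0,"z":1,"rx":0,"ry":0,"rz":0},{"grip":1,"x":0,"y":0,"z":1,"rx":0,"ry":0,"rz":0},{"grip":1,"x":0,"y":0,"z":0,"rx":0,"ry":0,"rz":0},{"grip":1,"x":0,"y":0,"z":0,"rx":0,"ry":0,"rz":0}]'
```

```text
time: 3.5
eef_pos: [0.6005, -0.2649, 0.2641]
tcp_rot: [-0.698, 0.716, 0.001, -0.0]
contact_force: [0.3, 0.5, 0.2]
opening: -0.006
time: 3.83
eef_pos: [0.6007, -0.265, 0.2607]
tcp_rot: [-0.698, 0.716, 0.0, -0.0]
contact_force: [-0.1, 0.3, 0.5]
opening: 0.003
time: 4.17
eef_pos: [0.6009, -0.2651, 0.2604]
tcp_rot: [-0.698, 0.716, 0.0, -0.0]
contact_force: [-3.2, 0.8, 5.1]
opening: 0.002
```

```bash
python3 -m jog '[{"grip":1,"x":0,"y":0,"z":1,"rx":0,"ry":0,"rz":0},{"grip":1,"x":0,"y":0,"z":1,"rx":0,"ry":0,"rz":0},{"grip":1,"x":0,"y":0,"z":0,"rx":0,"ry":0,"rz":0},{"grip":1,"x":0,"y":0,"z":0,"rx":0,"ry":0,"rz":0}]'
```

```text
time: 4.5
eef_pos: [0.601, -0.2651, 0.2602]
tcp_rot: [-0.698, 0.716, 0.0, -0.0]
contact_force: [-4.7, 3.0, 12.5]
opening: -0.002
```

Flap 3 doesn't give: 12.5 N with only 0.2 mm of movement, so it is filled. Lifting, then on to flap 2.

```bash
python3 -m jog '[{"grip":1,"x":0,"y":0,"z":-12,"rx":0,"ry":0,"rz":0},{"grip":1,"x":0,"y":0,"z":-12,"rx":0,"ry":0,"rz":0},{"grip":1,"x":-22,"y":0,"z":0,"rx":0,"ry":0,"rz":0},{"grip":1,"x":-22,"y":-1,"z":0,"rx":0,"ry":0,"rz":0},{"grip":1,"x":-22,"y":-1,"z":0,"rx":0,"ry":0,"rz":0},{"grip":1,"x":-22,"y":0,"z":0,"rx":0,"ry":0,"rz":0},{"grip":1,"x":0,"y":0,"z":0,"rx":0,"ry":0,"rz":0},{"grip":1,"x":0,"y":0,"z":0,"rx":0,"ry":0,"rz":0}]'
python3 -m jog '[{"grip":1,"x":0,"y":0,"z":8,"rx":0,"ry":0,"rz":0},{"grip":1,"x":0,"y":0,"z":8,"rx":0,"ry":0,"rz":0},{"grip":1,"x":0,"y":0,"z":3,"rx":0,"ry":0,"rz":0},{"grip":1,"x":0,"y":0,"z":0,"rx":0,"ry":0,"rz":0},{"grip":1,"x":0,"y":0,"z":0,"rx":0,"ry":0,"rz":0}]'
```

```text
time: 5.17
eef_pos: [0.6053, -0.1762, 0.2815]
tcp_rot: [-0.698, 0.716, -0.001, 0.0]
contact_force: [0.8, 0.5, 0.2]
opening: -0.001
time: 5.58
eef_pos: [0.6049, -0.1778, 0.2611]
tcp_rot: [-0.697, 0.717, 0.0, -0.0]
contact_force: [-0.5, 0.6, 0.4]
opening: -0.001
```

```bash
python3 -m jog '[{"grip":1,"x":0,"y":0,"z":1,"rx":0,"ry":0,"rz":0},{"grip":1,"x":0,"y":0,"z":1,"rx":0,"ry":0,"rz":0},{"grip":1,"x":0,"y":0,"z":0,"rx":0,"ry":0,"rz":0},{"grip":1,"x":0,"y":0,"z":0,"rx":0,"ry":0,"rz":0}]'
python3 -m jog '[{"grip":1,"x":0,"y":0,"z":1,"rx":0,"ry":0,"rz":0},{"grip":1,"x":0,"y":0,"z":1,"rx":0,"ry":0,"rz":0},{"grip":1,"x":0,"y":0,"z":0,"rx":0,"ry":0,"rz":0},{"grip":1,"x":0,"y":0,"z":0,"rx":0,"ry":0,"rz":0}]'
```

```text
time: 5.92
eef_pos: [0.6051, -0.1774, 0.2603]
tcp_rot: [-0.698, 0.716, -0.0, -0.0]
contact_force: [-2.7, -1.8, 2.7]
opening: -0.001
time: 6.25
eef_pos: [0.6052, -0.1774, 0.2602]
tcp_rot: [-0.698, 0.716, -0.0, -0.001]
contact_force: [-5.4, 0.8, 11.7]
opening: 0.001
```

Flap 2 is solid as well, so by elimination flap 1 should be the loose one. Testing it.

```bash
python3 -m jog '[{"grip":1,"x":0,"y":0,"z":-12,"rx":0,"ry":0,"rz":0},{"grip":1,"x":0,"y":0,"z":-12,"rx":0,"ry":0,"rz":0},{"grip":1,"x":-21,"y":0,"z":0,"rx":0,"ry":0,"rz":0},{"grip":1,"x":-21,"y":0,"z":0,"rx":0,"ry":0,"rz":0},{"grip":1,"x":-21,"y":0,"z":0,"rx":0,"ry":0,"rz":0},{"grip":1,"x":-22,"y":0,"z":0,"rx":0,"ry":0,"rz":0},{"grip":1,"x":0,"y":0,"z":0,"rx":0,"ry":0,"rz":0},{"grip":1,"x":0,"y":0,"z":0,"rx":0,"ry":0,"rz":0}]'
python3 -m jog '[{"grip":1,"x":0,"y":0,"z":8,"rx":0,"ry":0,"rz":0},{"grip":1,"x":0,"y":0,"z":8,"rx":0,"ry":0,"rz":0},{"grip":1,"x":0,"y":0,"z":4,"rx":0,"ry":0,"rz":0},{"grip":1,"x":0,"y":0,"z":0,"rx":0,"ry":0,"rz":0},{"grip":1,"x":0,"y":0,"z":0,"rx":0,"ry":0,"rz":0}]'
python3 -m jog '[{"grip":1,"x":0,"y":0,"z":1,"rx":0,"ry":0,"rz":0},{"grip":1,"x":0,"y":0,"z":1,"rx":0,"ry":0,"rz":0},{"grip":1,"x":0,"y":0,"z":0,"rx":0,"ry":0,"rz":0},{"grip":1,"x":0,"y":0,"z":0,"rx":0,"ry":0,"rz":0}]'
```

```text
time: 6.92
eef_pos: [0.6074, -0.0911, 0.2824]
tcp_rot: [-0.698, 0.716, -0.0, 0.0]
contact_force: [-0.6, -0.6, 0.4]
opening: -0.001
time: 7.33
eef_pos: [0.6071, -0.0927, 0.2609]
tcp_rot: [-0.697, 0.717, 0.001, -0.0]
contact_force: [0.5, -0.8, 0.4]
opening: 0.001
time: 7.67
eef_pos: [0.6073, -0.0922, 0.26]
tcp_rot: [-0.698, 0.716, -0.0, 0.0]
contact_force: [0.0, -0.7, 0.2]
opening: 0.003
```

```bash
python3 -m jog '[{"grip":1,"x":0,"y":0,"z":1,"rx":0,"ry":0,"rz":0},{"grip":1,"x":0,"y":0,"z":1,"rx":0,"ry":0,"rz":0},{"grip":1,"x":0,"y":0,"z":0,"rx":0,"ry":0,"rz":0},{"grip":1,"x":0,"y":0,"z":0,"rx":0,"ry":0,"rz":0}]'
```

```text
time: 8.0
eef_pos: [0.6073, -0.0921, 0.2579]
tcp_rot: [-0.698, 0.716, -0.0, 0.0]
contact_force: [0.5, -0.2, 0.2]
opening: -0.002
```

Flap 1 yields freely: it has moved down past the closed plane at about 0 N. I'll keep pushing down.

```bash
python3 -m jog '[{"grip":1,"x":0,"y":0,"z":4,"rx":0,"ry":0,"rz":0},{"grip":1,"x":0,"y":0,"z":4,"rx":0,"ry":0,"rz":0},{"grip":1,"x":0,"y":0,"z":4,"rx":0,"ry":0,"rz":0},{"grip":1,"x":0,"y":0,"z":4,"rx":0,"ry":0,"rz":0},{"grip":1,"x":0,"y":0,"z":4,"rx":0,"ry":0,"rz":0},{"grip":1,"x":0,"y":0,"z":0,"rx":0,"ry":0,"rz":0}]'
python3 -m jog '[{"grip":1,"x":0,"y":2,"z":4,"rx":0,"ry":0,"rz":0},{"grip":1,"x":0,"y":2,"z":4,"rx":0,"ry":0,"rz":0},{"grip":1,"x":0,"y":2,"z":4,"rx":0,"ry":0,"rz":0},{"grip":1,"x":0,"y":2,"z":4,"rx":0,"ry":0,"rz":0},{"grip":1,"x":0,"y":0,"z":2,"rx":0,"ry":0,"rz":0},{"grip":1,"x":0,"y":0,"z":0,"rx":0,"ry":0,"rz":0},{"grip":1,"x":0,"y":0,"z":0,"rx":0,"ry":0,"rz":0}]'
python3 - <<'E'
from h import *
for n in ["scene","side","wrist"]:
    c=read_camera(n); cv2.imwrite(f"pics/{n}2.png",c["frame"][:,:,::-1])
E
```

```text
time: 8.5
eef_pos: [0.6069, -0.092, 0.2364]
tcp_rot: [-0.698, 0.716, 0.001, -0.0]
contact_force: [-0.9, 0.5, 0.6]
opening: 0.002
time: 9.08
eef_pos: [0.5991, -0.0919, 0.2195]
tcp_rot: [-0.698, 0.716, 0.0, -0.0]
contact_force: [0.2, 0.9, 0.1]
opening: -0.0
```

View pics/scene2.png

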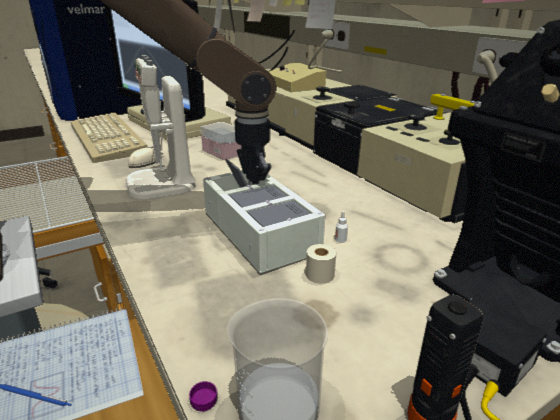

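View pics/side2.png

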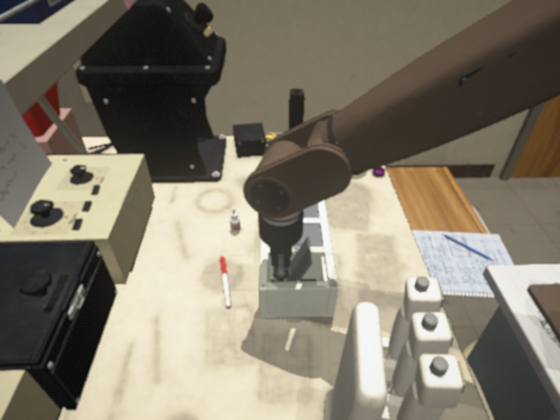

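The scene (~240,170) and side (~310,255) views show flap 1 tilted about 1 rad, near half up. I'll back out and go round to push the raised near half from the robot's side.

```bash
python3 -m jog '[{"grip":1,"x":0,"y":-3,"z":-5,"rx":0,"ry":0,"rz":0},{"grip":1,"x":0,"y":0,"z":-20,"rx":0,"ry":0,"rz":0},{"grip":1,"x":0,"y":0,"z":-30,"rx":0,"ry":0,"rz":0},{"grip":1,"x":0,"y":0,"z":-35,"rx":0,"ry":0,"rz":0},{"grip":1,"x":0,"y":0,"z":-35,"rx":0,"ry":0,"rz":0},{"grip":1,"x":0,"y":0,"z":0,"rx":0,"ry":0,"rz":0}]'
python3 -m jog '[{"grip":1,"x":0,"y":36,"z":0,"rx":0,"ry":0,"rz":0},{"grip":1,"x":0,"y":36,"z":0,"rx":0,"ry":0,"rz":0},{"grip":1,"x":0,"y":36,"z":0,"rx":0,"ry":0,"rz":0},{"grip":1,"x":0,"y":5,"z":0,"rx":0,"ry":0,"rz":0},{"grip":1,"x":0,"y":0,"z":0,"rx":0,"ry":0,"rz":0},{"grip":1,"x":0,"y":0,"z":0,"rx":0,"ry":0,"rz":0}]'
python3 - <<'E'
from h import *
for n in ["scene","side","wrist"]:
    c=read_camera(n); cv2.imwrite(f"pics/{n}3.png",c["frame"][:,:,::-1])
E
```

```text
time: 9.73
eef_pos: [0.6046, -0.0925, 0.355]
tcp_rot: [-0.698, 0.716, -0.007, 0.004]
contact_force: [1.5, -0.8, 0.9]
opening: -0.0
time: 10.23
eef_pos: [0.4898, -0.0892, 0.3459]
tcp_rot: [-0.698, 0.717, -0.001, 0.001]
contact_force: [0.0, -0.6, -0.1]
opening: 0.002
```

View pics/wrist3.png

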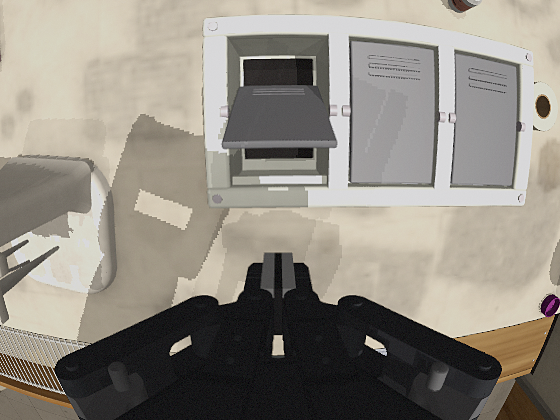

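View pics/scene3.png

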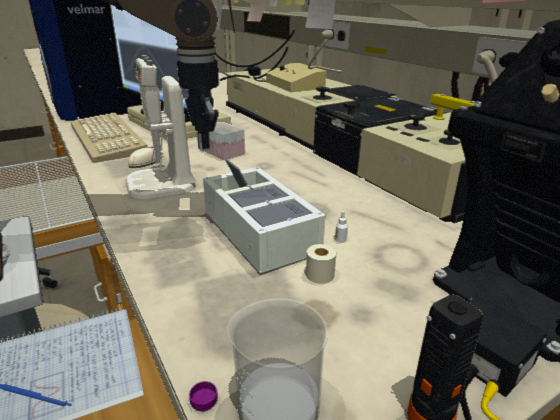

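The wrist view shows flap 1 (~280,120) holding about 1 rad open, and the other two level. Before descending I'll check clearance to the pipette stand on the left.

```bash
python3 - <<'E'
from h import *
s=read_camera("scene")
for p in [(192,180),(128,185),(160,192),(165,172)]: print(p,cast(s,*p,0.01).round(3))
d=read_camera("side"); print(cast(d,382,385,.03), [cast(d,365,310,z).round(3) for z in (.1,.2,.3)],[cast(s,172,85,z).round(3) for z in (.1,.2,.3)])
E
```

```text
(192, 180) [0.535 0.136 0.01 ]
(128, 185) [0.381 0.188 0.01 ]
(160, 192) [0.44  0.105 0.01 ]
(165, 172) [0.49  0.225 0.01 ]
[0.44552793 0.10751558 0.03      ] [array([0.465, 0.016, 0.1  ]), array([0.493, 0.085, 0.2  ]), array([0.521, 0.154, 0.3  ])] [array([0.746, 0.921, 0.1  ]), array([0.598, 0.432, 0.2  ]), array([ 0.45 , -0.057,  0.3  ])]
```

The stand lies at y > 0.1, well clear. Descending and pushing +x.

```bash
python3 -m jog '[{"grip":1,"x":0,"y":0,"z":25,"rx":0,"ry":0,"rz":0},{"grip":1,"x":0,"y":0,"z":25,"rx":0,"ry":0,"rz":0},{"grip":1,"x":0,"y":0,"z":13,"rx":0,"ry":0,"rz":0},{"grip":1,"x":0,"y":0,"z":0,"rx":0,"ry":0,"rz":0},{"grip":1,"x":0,"y":0,"z":0,"rx":0,"ry":0,"rz":0}]'
python3 -m jog '[{"grip":1,"x":0,"y":-8,"z":0,"rx":0,"ry":0,"rz":0},{"grip":1,"x":0,"y":-8,"z":0,"rx":0,"ry":0,"rz":0},{"grip":1,"x":0,"y":-8,"z":0,"rx":0,"ry":0,"rz":0},{"grip":1,"x":0,"y":-5,"z":0,"rx":0,"ry":0,"rz":0},{"grip":1,"x":0,"y":-5,"z":0,"rx":0,"ry":0,"rz":0},{"grip":1,"x":0,"y":-5,"z":0,"rx":0,"ry":0,"rz":0},{"grip":1,"x":0,"y":0,"z":0,"rx":0,"ry":0,"rz":0},{"grip":1,"x":0,"y":0,"z":0,"rx":0,"ry":0,"rz":0}]'
```

```text
time: 10.9
eef_pos: [0.4897, -0.089, 0.2812]
tcp_rot: [-0.698, 0.716, 0.001, -0.0]
contact_force: [0.3, -0.5, 0.5]
opening: 0.0
time: 11.57
eef_pos: [0.5285, -0.09, 0.2818]
tcp_rot: [-0.698, 0.716, 0.0, -0.0]
contact_force: [-0.1, 0.6, -0.5]
opening: 0.001
```

```bash
python3 -m jog '[{"grip":1,"x":0,"y":-3,"z":0,"rx":0,"ry":0,"rz":0},{"grip":1,"x":0,"y":-3,"z":0,"rx":0,"ry":0,"rz":0},{"grip":1,"x":0,"y":-2,"z":0,"rx":0,"ry":0,"rz":0},{"grip":1,"x":0,"y":-2,"z":0,"rx":0,"ry":0,"rz":0},{"grip":1,"x":0,"y":0,"z":0,"rx":0,"ry":0,"rz":0},{"grip":1,"x":0,"y":0,"z":0,"rx":0,"ry":0,"rz":0}]'
```

```text
time: 12.07
eef_pos: [0.5384, -0.0903, 0.2819]
tcp_rot: [-0.698, 0.716, -0.0, 0.0]
contact_force: [-0.1, -0.4, -0.5]
opening: -0.002
```

```bash
python3 -m jog '[{"grip":1,"x":0,"y":-2,"z":0,"rx":0,"ry":0,"rz":0},{"grip":1,"x":0,"y":-2,"z":0,"rx":0,"ry":0,"rz":0},{"grip":1,"x":0,"y":-1,"z":0,"rx":0,"ry":0,"rz":0},{"grip":1,"x":0,"y":0,"z":0,"rx":0,"ry":0,"rz":0},{"grip":1,"x":0,"y":0,"z":0,"rx":0,"ry":0,"rz":0}]'
python3 -m jog '[{"grip":1,"x":0,"y":-1,"z":0,"rx":0,"ry":0,"rz":0},{"grip":1,"x":0,"y":-1,"z":0,"rx":0,"ry":0,"rz":0},{"grip":1,"x":0,"y":0,"z":0,"rx":0,"ry":0,"rz":0},{"grip":1,"x":0,"y":0,"z":0,"rx":0,"ry":0,"rz":0}]'
```

```text
time: 12.48
eef_pos: [0.5434, -0.0904, 0.2818]
tcp_rot: [-0.698, 0.716, -0.0, 0.0]
contact_force: [0.1, -0.8, -0.0]
opening: 0.001
time: 12.82
eef_pos: [0.5454, -0.0905, 0.2819]
tcp_rot: [-0.698, 0.716, -0.0, 0.0]
contact_force: [-0.2, -0.2, 0.1]
opening: -0.001
```

```bash
python3 -m jog '[{"grip":1,"x":0,"y":-1,"z":0,"rx":0,"ry":0,"rz":0},{"grip":1,"x":0,"y":-1,"z":0,"rx":0,"ry":0,"rz":0},{"grip":1,"x":0,"y":0,"z":0,"rx":0,"ry":0,"rz":0},{"grip":1,"x":0,"y":0,"z":0,"rx":0,"ry":0,"rz":0}]'
```

```text
time: 13.15
eef_pos: [0.547, -0.0905, 0.2818]
tcp_rot: [-0.698, 0.716, 0.001, -0.001]
contact_force: [-4.6, 0.3, 2.8]
opening: 0.002
```

The stop shows as a 4.6 N reaction at x = 0.547 (predicted 0.546). I'll back off, rise and look.

```bash
python3 -m jog '[{"grip":1,"x":0,"y":5,"z":0,"rx":0,"ry":0,"rz":0},{"grip":1,"x":0,"y":20,"z":0,"rx":0,"ry":0,"rz":0},{"grip":1,"x":0,"y":30,"z":0,"rx":0,"ry":0,"rz":0},{"grip":1,"x":0,"y":0,"z":-30,"rx":0,"ry":0,"rz":0},{"grip":1,"x":0,"y":0,"z":-30,"rx":0,"ry":0,"rz":0},{"grip":1,"x":0,"y":0,"z":0,"rx":0,"ry":0,"rz":0},{"grip":1,"x":0,"y":0,"z":0,"rx":0,"ry":0,"rz":0},{"grip":1,"x":0,"y":0,"z":0,"rx":0,"ry":0,"rz":0}]'
python3 - <<'E'
from h import *
for n in ["scene","wrist"]:
    c=read_camera(n); f=c["frame"][:,:,::-1]
    if n=="scene":
        f=cv2.resize(f[130:290,190:360],None,fx=3.5,fy=3.5)
        # predicted near-edge centre for 1.4 / 1.2 / 1.0 rad
        for th in (1.4,1.2,1.0):
            for w in (-.033,.033): print(th,(proj(c,[.5687-.052*np.cos(th)+.02*w,-.0915+w,.085+.052*np.sin(th)])-[190,130])*3.5)
    cv2.imwrite(f"pics/{n}4.png",f)
E
```

```text
time: 13.82
eef_pos: [0.4923, -0.089, 0.3419]
tcp_rot: [-0.698, 0.716, -0.001, 0.0]
contact_force: [-0.3, -0.3, -0.8]
opening: 0.001
1.4 [183.31295734 125.32407281]
1.4 [138.41917492  90.86669975]
1.2 [168.25555684 132.84951214]
1.2 [124.02472859  97.85135932]
1.0 [154.37799126 143.22469914]
1.0 [110.80741829 107.57152506]
```

View pics/scene4.png

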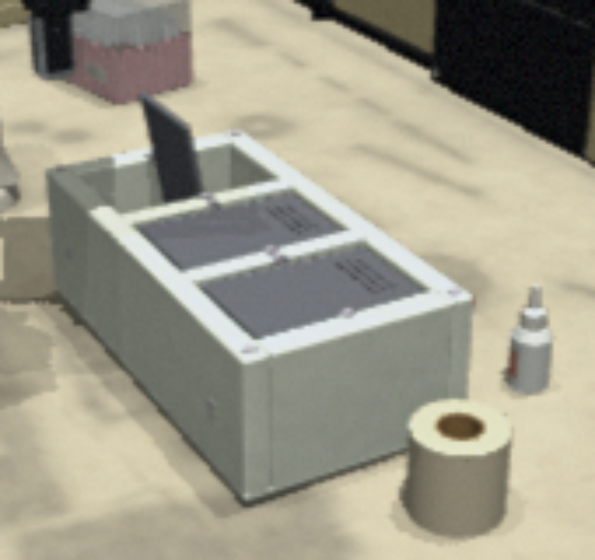

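View pics/wrist4.png

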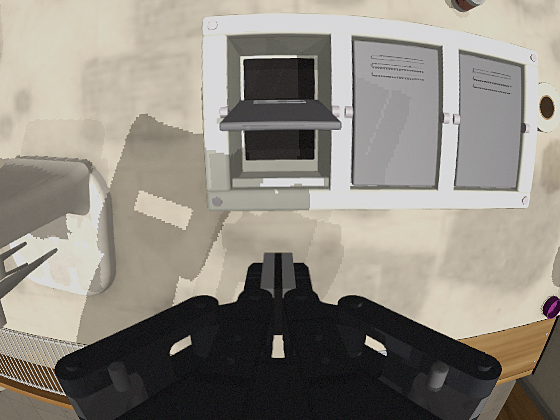

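In the scene crop the flap's top edge runs from (142,97) to (187,125). That fits the 1.4 rad prediction (138,91)-(183,125), not the 1.2 rad one (124,98)-(168,133). The other flaps are level, the roll and dropper are in place, and the arm is clear. Handing in.

```bash
python3 -c "
from plant import *
s=get_state();print(s['time'],abs(s['dq']).max(),s['contact_force']);print(sign_off())"
```

```text
13.9167 0.007477539648684915 [-0.08292793  0.63972711  0.25215414]
the job is handed in; nothing more can be done
None
```

The left flap (flap_1) is the loose one. It now stands fully open against its stop, and the job was handed in at 13.9 s.

- **Finding it:** Flaps 3 and 2 held firm at about 12 N with almost no movement, so their wells are filled. Flap 1 gave way at about 0 N.
- **Opening it:** I pushed its far half down to about 1 rad. Then I pushed the raised near half from the robot's side until the stop pushed back with 4.6 N at x = 0.547, against a predicted 0.546.
- **Last checks:** In the scene picture the flap's top edge fits about 1.4 rad to within a few enlarged pixels, clearly not 1.2. The other two flaps look level, and the film roll and dropper look unmoved. The arm was clear and still with no contact force.
- **Not checked:** I did not look at the marker again at the end; the arm never worked near it. No check failed or disagreed, and the sign-off gives no verdict.

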